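Load the hardness-test kit tray, tall bottle last

TASK

Load the wooden kit tray for the next hardness test: first set the largest of the three metal rounds (the wide steel one) flat in the empty end compartment, and only after that stand the tall oil bottle upright in the middle compartment beside it, so that the bottle never stands in the way of the low part. Set both down on the tray floor rather than dropping them, and let go of them.

Things in the scene. Friction and masses are not known exactly. Their poses are not given: they have to be found in the camera images.
- steel_round_center (a point): the largest of three sawn metal rounds standing on the table: plain steel cylinder, 34 mm diameter, 22 mm high, 0.16 kg, axis z up; this point is its centre, 11 mm above its underside. Two smaller rounds (steel, 28 mm diameter, 16 high; brass, 22 mm, 18 high) stand 65 mm or more from it, centre to centre, and are not wanted; which stands where varies.
- oil_bottle_center (a point): closed oil bottle standing on the table, axis z up: round cream body 39 mm in diameter up to a shoulder, 78 mm high, then a narrow red spout (20 mm thick), 108 mm high in all, 0.11 kg; this point is on its axis, 54 mm above its underside. Can be gripped round the body 35 to 65 mm above its underside.
- round_cell (a point): floor centre of the empty end compartment (62 mm in x, 50 in y) of the wooden kit tray, for the steel round. Tray fixed to the table, 72 x 158 mm, walls 5 mm thick, rims 12 mm and floors 4 mm above the table, so the round stands 14 mm proud of the rim. Axes are the tray's: z up, x across it, y along its row of three compartments, towards the middle one.
- bottle_cell (a point): floor centre of the middle compartment (62 mm in x, 54 in y) of the same tray, for the oil bottle; 57 mm along the tray's +y from round_cell, floor 4 mm above the table, same axes. The far compartment beyond it already holds two small 10 mm square bars.

How it is judged:
By the outcome, as a careful person would: the job done as asked, in the order asked, and still so for the second after the job is handed in, with the robot touching nothing.
It also fails if it takes over 58 s, if anything falls off the work surface, if the arm or the gripper's body presses on something with over 40 N, if the wrist force passes 120 N, or if a joint passes its speed limit or range.

ROBOT

A 6-joint arm with a two-finger parallel gripper is mounted at the origin on a cart in front of the work surface, level with it; the furniture and walls round the work are solid. World frame = base frame: x ahead of the robot, y to its left, z up, the work surface at z = 0. Lengths are in mm, angles in rad, forces in N, time in s.
With the tool pointing down it reaches from about 250 to 725 mm from the base axis. Payload 4 kg.
Tool frame: the origin (TCP) lies at the very end of the fingers, on their centre line; the grasp point (between the pads) lies 19 mm behind it; z points along the fingers, y is the direction in which the jaws open and shut (so a half turn about z gives the same grasp; the last joint's range is limited). The gripper opens to 85 mm and grips with 20 to 120 N. Pads are 22 mm wide; open, the fingers measure 114 mm over their backs; the gripper's body (76 mm by 85 mm) begins 54 mm behind the grasp point. The pads swing forward as they close: fully open they stand 13 mm farther back than shut.
Start: joints at [-1.124, 0.241, 0.005, 1.335, 0, 1.571], TCP at [216.039, -450.918, 231.306] pointing down, gripper open.
Joint ranges: [-2.72, 2.72], [-1.05, 1.87], [-1.09, 1.28], [-1.99, 2.15], [-1.42, 1.44], [-3.14, 3.14]. Speed limits (rad/s): [2.79, 2.79, 3.14, 3.14, 3.14, 3.14].

INTERFACE

Orientations are given as a unit quaternion [w, x, y, z].
In Python, from rig import sensors, capture, ticket gives the robot as it stands.
- The arm moves only by the tool play_rows, never from a script. Its argument "rows" is one flat list of numbers, 7 for each row, row after row: the shift along the tool's x, y, z in m, then the turn, a rotation vector about the tool's x, y, z in degrees, then the opening, from -1 (shut) to 1 (fully open), so that 0 is half open. A call has 1 to 5 rows; each row shifts and turns the commanded pose from where the row before left it, along the tool's axes as they then stand; what a row does not reach is not made up. A row lasts 1/12 s, in which the tool goes at most 41.7 mm and 7.16 degrees, less where a joint would pass 70% of its speed; a pose out of reach is approached as far as the arm can. A call is refused whole if a number of a shift passes 0.0417 or a number of a turn 7.16, either way. A call with a gripper value outside its range is refused whole. The fingers move at their own pace and stop on an object; "force" is the grip in N (left out, the last holds). Time passes only in rows, so rows that do not move let the fingers close. It gives the time, the measured TCP pose, the force and the opening at its end, in the units of the state.
- sensors.observe(): the state, without advancing time (a new reading comes with each control period).
- capture(name): name is "scene" or "side" or "wrist"; returns a dict with "image" (480x640x3 uint8, blue, green, red), "K" (3x3 intrinsics, pixels), "R" (3x3) and "t" (3): a world point X has camera coordinates R X + t. Camera axes: x right, y down, z forward; pixel columns grow to the right and rows downward; lengths in mm; the calibration is good to about 2 mm. The wrist camera is an equidistant fisheye: a pixel r from the principal point sees the ray r / f radians off the axis. A picture is of the moment at which its call begins. There is no depth.
- ticket.close_job(): hands the job in, once; it reports no verdict.
The state is a dict: "t": time; "joint_positions": joint angles; "qd": joint speeds; "joint_efforts": joint torques, N m; "tcp_pos": TCP position; "tcp_rot": TCP orientation; "ft_force": force on the tool from outside, world axes, zero at the start; "moment": the same for the moment, N m; "finger_gap": finger opening in mm.
Only numpy, scipy, OpenCV 4.12 (cv2) and the standard library are available. Lean on these libraries where they do the work, as an engineer would, in place of code of your own. Each camera call takes 0.05 s, during which the arm holds its last target.

## Working session

There is one attempt and no reset: what is moved stays moved. The work goes in short steps, Python scripts to look and compute and a tool call to move; the robot and the scene stay as the last step left them, time stands still between calls to the robot, and variables do not carry over. Pictures are saved under pics/ and viewed, and the job is handed in when it is done.

Besides the shell and the picture viewer there is one more tool, called after "Request:" as name(argument=value, ...) on one line, values as JSON. play_rows: Moves the arm, as the interface text tells. Its arguments: {"type":"object","properties":{"rows":{"type":"array","items":{"type":"number"}},"force":{"type":"number"}},"required":["rows"]}

```bash
mkdir -p pics; ls; python3 - <<'E'
from rig import sensors, capture
import cv2,json
for n in ["scene","side","wrist"]:
    c=capture(n); cv2.imwrite(f"pics/{n}0.png",c["image"]); print(n,c["K"],c["R"],c["t"])
print(sensors.observe())
E
```

```text
pics
scene [[466.00393294   0.         322.73011767]
 [  0.         466.00393294 243.49935113]
 [  0.           0.           1.        ]] [[ 0.89068734 -0.45460414  0.00333881]
 [-0.35372889 -0.69762257 -0.62305588]
 [ 0.28557301  0.55376695 -0.7821702 ]] [-492.92727723  212.19490268  752.67555259]
side [[617.63013319   0.         314.96580416]
 [  0.         617.63013319 246.16786287]
 [  0.           0.           1.        ]] [[-0.9890549  -0.14704092  0.01222179]
 [-0.12546168  0.79452105 -0.59413438]
 [ 0.0776516  -0.58916489 -0.80427294]] [527.29966303 111.49485267 891.55542103]
wrist [[371.64829954   0.         319.7096071 ]
 [  0.         371.64829954 240.32773193]
 [  0.           0.           1.        ]] [[ 0.4319787  -0.90188179 -0.00190577]
 [-0.85804244 -0.41162973  0.30712236]
 [-0.27777254 -0.13103509 -0.95166813]] [-499.00471913  -39.34207538  379.40697733]
{'t': 0.15, 'joint_positions': array([-1.12402026e+00,  2.41233279e-01,  3.98967071e-03,  1.33521210e+00,
       -5.43545772e-05,  1.57073286e+00]), 'qd': array([-3.91251836e-05, -2.57789269e-03,  3.31685622e-03, -6.91361552e-04,
        1.23383065e-03,  6.30825336e-05]), 'joint_efforts': array([-1.64826497e-04, -3.72634220e+01,  2.52639359e+01,  1.23470961e-02,
        1.32898032e-05, -4.39731323e-06]), 'tcp_pos': array([ 215.79681645, -450.47350189,  230.60399363]), 'tcp_rot': array([-8.03060515e-04,  9.75145109e-01,  2.21565627e-01, -2.10281733e-04]), 'ft_force': array([-0.35189903, -0.62479156, -1.12475204]), 'moment': array([-0.03393029,  0.07046878,  0.02414398]), 'finger_gap': 85.27423087556551}
```

View pics/scene0.png

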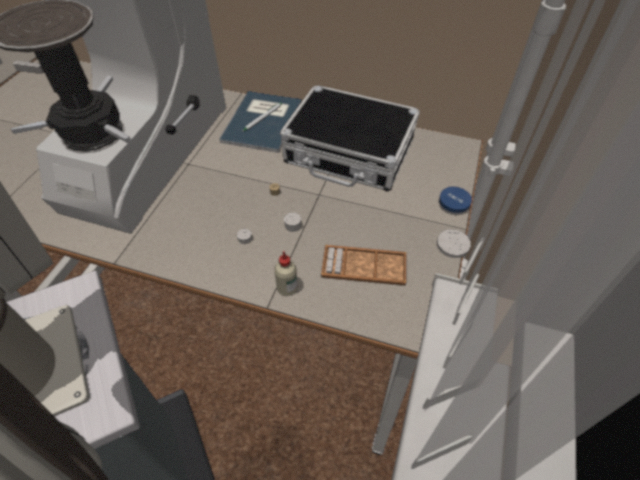

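View pics/side0.png

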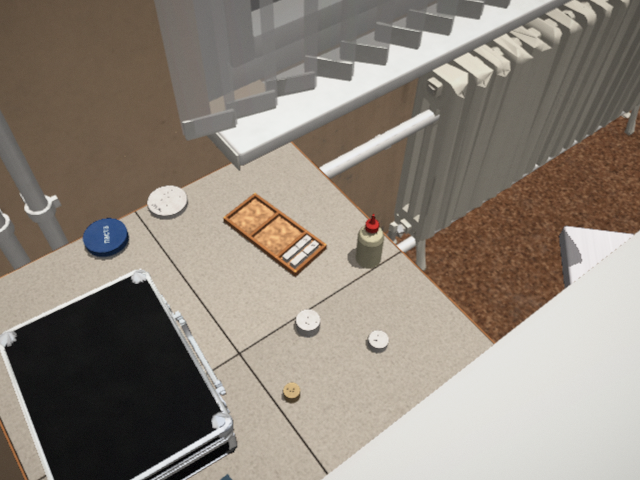

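View pics/wrist0.png

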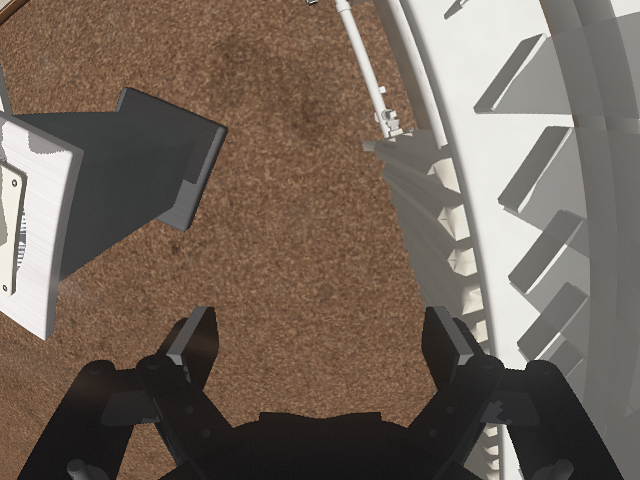

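```bash
cat > h.py <<'E'
import numpy as np,cv2
from rig import capture,sensors
def ray(c,px):
    K,R,t=c["K"],c["R"],c["t"]
    d=R.T@(np.linalg.inv(K)@np.array([px[0],px[1],1.])); o=-R.T@t
    return o,d/np.linalg.norm(d)
def onz(c,px,z):
    o,d=ray(c,px); return o+d*(z-o[2])/d[2]
def tri(c1,p1,c2,p2):
    o1,d1=ray(c1,p1);o2,d2=ray(c2,p2)
    s=np.linalg.lstsq(np.stack([d1,-d2],1),o2-o1,rcond=None)[0]
    a=o1+s[0]*d1;b=o2+s[1]*d2
    return (a+b)/2,np.linalg.norm(a-b)
def wray(c,px):
    K,R,t=c["K"],c["R"],c["t"]
    v=np.array([px[0]-K[0,2],px[1]-K[1,2]]);r=np.linalg.norm(v);th=r/K[0,0]
    d=np.append(np.sin(th)*v/max(r,1e-9),np.cos(th));o=-R.T@t
    return o,R.T@d
def wonz(c,px,z):
    o,d=wray(c,px); return o+d*(z-o[2])/d[2]
def proj(c,X):
    p=c["K"]@(c["R"]@np.asarray(X,float)+c["t"]);return p[:2]/p[2]
E
python3 - <<'E'
from h import *
S=capture("scene");D=capture("side")
a=cv2.resize(S["image"][170:310,210:430],None,fx=3.6,fy=3.6,interpolation=cv2.INTER_CUBIC)
b=cv2.resize(D["image"][180:410,210:430],None,fx=2.6,fy=2.6,interpolation=cv2.INTER_CUBIC)
cv2.imwrite("pics/a.png",a);cv2.imwrite("pics/b.png",b)
for n,p,q in [("big",(292,221),(308,322)),("sm",(244,236),(378,341)),("br",(275,189),(291,391)),("spout",(285,256),(373,219)),("sill corner",(435,278),(240,162)),("boxcorner",(392,182),(217,425))]:
    print(n,*tri(S,p,D,q))
for p in [(322,246),(406,250),(405,283),(320,277)]: print(onz(S,p,12))
for p in [(255,196),(325,245),(296,272),(224,221)]: print(onz(D,p,12))
E
```

```text
big [529.47456124  88.49235407  14.20202476] 1.253283562242707
sm [429.48345059 100.06536529   8.66755247] 0.504807336152437
br [536.22809434 191.76589022  10.10246568] 0.810105277016626
spout [458.35510887 -44.68056931  96.32874534] 1.27294949632357
sill corner [ 684.63505371 -171.96645788   46.10187126] 3.5219390405379545
boxcorner [728.56976451 178.30274924 -77.6312059 ] 188.06292400409933
[554.5078704    5.33037501  12.        ]
[694.60601752 -76.7278395   12.        ]
[ 650.73214054 -139.97634019   12.        ]
[518.20213253 -57.84639653  12.        ]
[ 652.01398521 -131.66386465   12.        ]
[525.17303435 -50.6938199   12.        ]
[561.05182118   5.77750051  12.        ]
[689.75014706 -72.61050108  12.        ]
```

View pics/a.png

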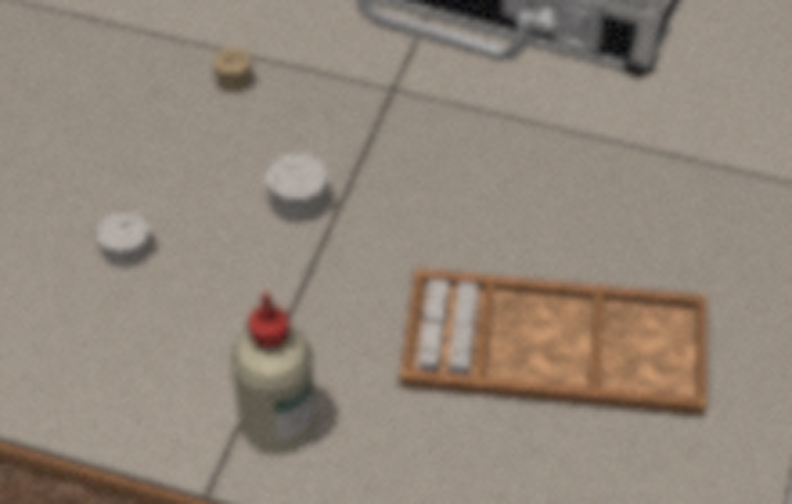

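View pics/b.png

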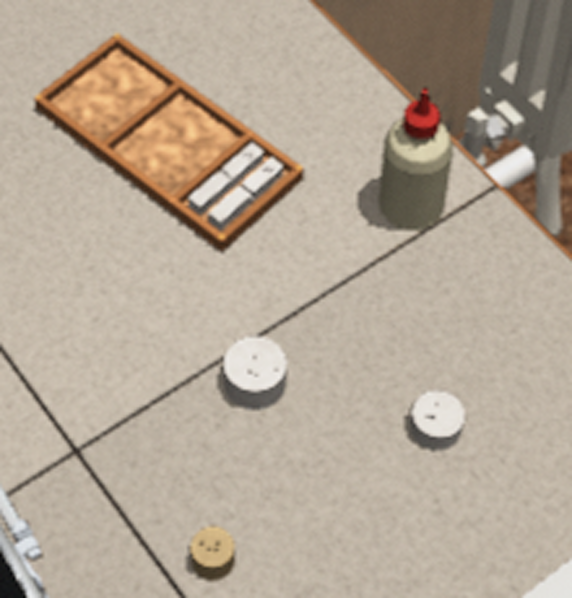

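```bash
cat > m.py <<'E'
from h import *
S=capture("scene");D=capture("side")
res={}
for n,c,roi in [("scene",S,(300,235,420,295)),("side",D,(210,180,340,285))]:
    im=c["image"];h=cv2.cvtColor(im,cv2.COLOR_BGR2HSV)
    x0,y0,x1,y1=roi
    m=cv2.inRange(h,(4,90,50),(20,255,255));mm=np.zeros_like(m);mm[y0:y1,x0:x1]=m[y0:y1,x0:x1]
    mm=cv2.morphologyEx(mm,cv2.MORPH_CLOSE,np.ones((5,5)))
    cs=cv2.findContours(mm,cv2.RETR_EXTERNAL,cv2.CHAIN_APPROX_NONE)[0];k=max(cs,key=cv2.contourArea)
    P=np.array([onz(c,p[0],12)[:2] for p in k],np.float32)
    r=cv2.minAreaRect(P);print(n,"tray",r,cv2.boxPoints(r).round(1).tolist())
# tops of rounds
for n,c,roi in [("scene",S,(230,175,310,255)),("side",D,(270,300,400,410))]:
    im=c["image"];x0,y0,x1,y1=roi;h=cv2.cvtColor(im,cv2.COLOR_BGR2HSV)
    g=cv2.cvtColor(im,cv2.COLOR_BGR2GRAY)
    b=(g>(185 if n=="scene" else 200)).astype(np.uint8)
    for k in cv2.findContours(b,cv2.RETR_EXTERNAL,cv2.CHAIN_APPROX_NONE)[0]:
        (cx,cy),r=cv2.minEnclosingCircle(k)
        if x0<cx<x1 and y0<cy<y1 and cv2.contourArea(k)>25:
            P=np.array([onz(c,p[0],22)[:2] for p in k],np.float32)
            print(n,"disc",(cx,cy),"z22 fit",cv2.minEnclosingCircle(P))
    m=cv2.inRange(h,(0,150,80),(8,255,255))|cv2.inRange(h,(172,150,80),(180,255,255))
    for k in cv2.findContours(m,cv2.RETR_EXTERNAL,cv2.CHAIN_APPROX_NONE)[0]:
        if cv2.contourArea(k)>15: print(n,"red",cv2.boundingRect(k))
E
python3 m.py
python3 - <<'E'
from h import *
S=capture("scene")
cv2.imwrite("pics/c.png",cv2.resize(S["image"][180:480,380:600],None,fx=2,fy=2))
c=capture("side");cv2.imwrite("pics/d.png",cv2.resize(c["image"][0:250,150:450],None,fx=2.4,fy=2.4))
E
```

```text
scene tray ((605.24169921875, -68.25540924072266), (76.0914306640625, 155.03799438476562), 56.488216400146484) [[519.5999755859375, -57.20000076293945], [648.9000244140625, -142.8000030517578], [690.9000244140625, -79.30000305175781], [561.5999755859375, 6.300000190734863]]
side tray ((608.0257568359375, -63.116546630859375), (76.52662658691406, 161.74586486816406), 56.4959602355957) [[519.5, -50.400001525878906], [654.2999877929688, -139.6999969482422], [696.5999755859375, -75.9000015258789], [561.7000122070312, 13.399999618530273]]
scene red (280, 255, 10, 11)
side disc (378.5, 338.1666564941406) z22 fit ((429.91717529296875, 103.38848114013672), 13.35472297668457)
side disc (307.649169921875, 318.6436462402344) z22 fit ((530.5349731445312, 87.8165512084961), 16.825712203979492)
side red (366, 214, 13, 19)
```

View pics/c.png

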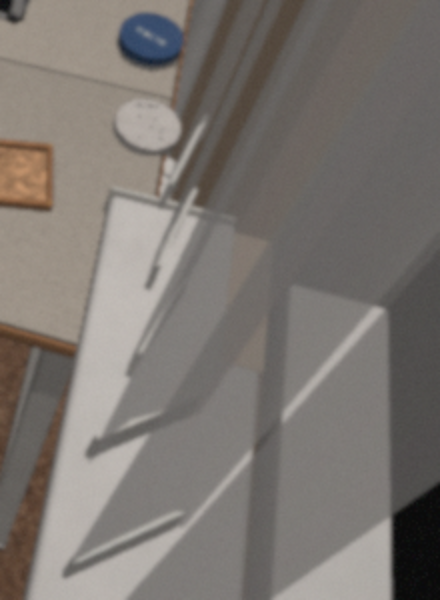

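View pics/d.png

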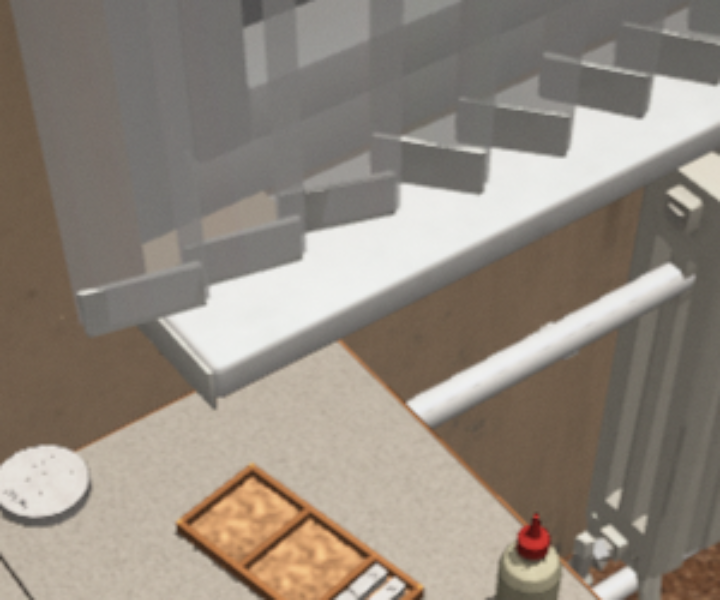

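```bash
python3 - <<'E'
from h import *
S=capture("scene");D=capture("side")
p,e=tri(S,(435,276),D,(238.7,157.5));print("sillcorner",p,e)
# bottom edge of same corner in side
p2,e2=tri(S,(435,279),D,(239,166));print(p2,e2)
for z in (40,50): print(z,onz(S,(395,478),z),onz(D,(450,54),z),onz(S,(435,276),z),onz(D,(238.7,157.5),z))
for n,s,d in [("blind1",(455,324),(235,125)),("blind1a",(462,279),(235,125)),("b2",(446,367),(276,104)),("b3",(425,407),(315,80)),("b1f",(455,324),(276,104)),("b0",(462,279),(187,134))]:
    print(n,*tri(S,s,D,d))
E
```

```text
sillcorner [ 684.45104596 -172.46878205   54.55570674] 0.34365736553949117
[ 687.0538461  -170.17487683   38.5994887 ] 4.622113154399236
40 [ 452.29429116 -410.46146552   40.        ] [ 347.34601895 -523.43656341   40.        ] [ 692.64709377 -165.4939725    40.        ] [ 689.02572689 -186.40839518   40.        ]
50 [ 450.05080938 -411.66866103   50.        ] [ 348.96018133 -509.3542384    50.        ] [ 686.88234853 -170.2900385    50.        ] [ 686.00287156 -176.8999607    50.        ]
blind1 [ 692.92316589 -256.55296714   33.31669916] 42.07504535931505
blind1a [ 698.87747432 -213.35721433   87.44305202] 4.371117004375964
b2 [ 630.6785917  -314.2848504    40.36051268] 43.041698940612044
b3 [ 561.95667931 -357.06468083   66.50160424] 54.33082337907325
b1f [ 641.10811601 -274.84058315   85.58143292] 0.16487296907047755
b0 [ 753.37770849 -196.1160595    54.48689138] 52.93638073571382
```

```bash
python3 - <<'E'
from h import *
from scipy.spatial.transform import Rotation as Ro
W=capture("wrist");s=sensors.observe();q=s["tcp_rot"]
T=Ro.from_quat([q[1],q[2],q[3],q[0]]).as_matrix();print(T.round(3))
print("cam in tool",T.T@(-W["R"].T@W["t"]-s["tcp_pos"]), "axis in tool",(T.T@W["R"].T[:,2]).round(3))
S=capture("scene");D=capture("side")
for p in [(283,163),(386,190),(410,150)]: print("case",onz(S,p,0))
for p in [(232,445)]: print("case side",onz(D,p,0))
E
```

```text
[[ 0.902  0.432  0.   ]
 [ 0.432 -0.902 -0.   ]
 [-0.     0.    -1.   ]]
cam in tool [ 7.90180362e+01  2.09176309e-02 -1.41684177e+02] axis in tool [-0.307 -0.     0.952]
case [589.05707944 270.62691753   0.        ]
case [754.07126591  89.25344348   0.        ]
case [875.15022742 176.96122761   0.        ]
case side [598.81822889 269.88654082   0.        ]
```

Request:
play_rows(rows=[0.032,-0.022,0,0,0,0,1,0.032,-0.022,0,0,0,0,1,0.032,-0.022,0,0,0,0,1,0.032,-0.022,0,0,0,0,1,0.032,-0.022,0,0,0,0,1], force=40)

```text
t: 1.12
tcp_pos: [313.2, -281.1, 231.4]
tcp_rot: [0.0, 0.975, 0.221, 0.0]
ft_force: [0.9, -0.1, 0.4]
finger_gap: 85.2
```

Request:
play_rows(rows=[0.032,-0.022,0,0,0,-7,1,0.032,-0.022,0,0,0,0,1,0.032,-0.022,0,0,0,0,1,0.032,-0.022,0,0,0,0,1,0.032,-0.022,0,0,0,0,1])

```text
t: 1.53
tcp_pos: [393.0, -104.0, 231.6]
tcp_rot: [0.0, 0.96, 0.281, 0.0]
ft_force: [0.9, -0.0, -0.4]
finger_gap: 85.6
```

```bash
cat > st.py <<'E'
from h import *
from scipy.spatial.transform import Rotation as Ro
def state(pr=True):
    s=sensors.observe();q=s["tcp_rot"];T=Ro.from_quat([q[1],q[2],q[3],q[0]]).as_matrix()
    if pr: print("t",s["t"],"p",s["tcp_pos"].round(1),"yaw",round(np.degrees(np.arctan2(T[1,0],T[0,0])),2),"z",T[:,2].round(3),"gap",round(s["finger_gap"],1),"F",s["ft_force"].round(1),"j",s["joint_positions"].round(2))
    return s,T
def to(X):
    s,T=state(); print("tool shift mm",(T.T@(np.array(X)-s["tcp_pos"])).round(1))
E
python3 -c "
from st import *
to([530,88,150])"
```

```text
t 1.5333 p [ 393.  -104.   231.6] yaw 32.59 z [ 0.001 -0.    -1.   ] gap 85.6 F [ 0.9 -0.  -0.4] j [-0.26  0.05 -0.22  1.3  -0.    2.31]
tool shift mm [218.8 -88.   81.7]
```

Request:
play_rows(rows=[0.036,-0.015,0.01,0,0,0,1,0.036,-0.015,0.01,0,0,0,1,0.036,-0.015,0.01,0,0,0,1,0.036,-0.015,0.01,0,0,0,1,0.036,-0.015,0.01,0,0,0,1])

```text
t: 1.95
tcp_pos: [504.7, 56.3, 181.0]
tcp_rot: [0.0, 0.96, 0.281, 0.0]
ft_force: [1.0, -0.8, 0.3]
finger_gap: 85.3
```

Request:
play_rows(rows=[0.036,-0.013,0.02,0,0,-7.1,1,0,0,0.01,0,0,-7.1,1,0,0,0,0,0,-7.1,1,0,0,0,0,0,-7.1,1,0,0,0,0,0,-7.1,1])

```text
t: 2.37
tcp_pos: [526.1, 84.1, 151.3]
tcp_rot: [-0.0, 0.827, 0.563, -0.001]
ft_force: [-0.0, 0.3, 0.7]
finger_gap: 85.1
```

Request:
play_rows(rows=[0,0,0,0,0,-7.1,1,0,0,0,0,0,-7.1,1,0,0,0,0,0,-7.1,1,0,0,0,0,0,-7.1,1,0,0,0,0,0,-7.1,1])

```text
t: 2.78
tcp_pos: [526.4, 83.7, 152.0]
tcp_rot: [0.0, 0.616, 0.788, 0.0]
ft_force: [-0.1, 0.0, -0.3]
finger_gap: 85.5
```

Request:
play_rows(rows=[0,0,0,0,0,-7.1,1,0,0,0,0,0,-7.1,1,0,0,0,0,0,-7.1,1,0,0,0,0,0,-7.1,1,0,0,0,0,0,-7.1,1])

```text
t: 3.2
tcp_pos: [526.4, 83.6, 152.0]
tcp_rot: [0.0, 0.347, 0.938, 0.0]
ft_force: [-0.2, -0.4, -0.8]
finger_gap: 85.4
```

```bash
python3 -c "
from st import *
c=capture('wrist');cv2.imwrite('pics/w1.png',c['image'])
to([530,88,150])"
```

```text
t 3.25 p [526.4  83.6 152. ] yaw 139.66 z [ 0.  0. -1.] gap 85.2 F [-0.5  0.8  0.6] j [ 0.16  0.35 -0.05  1.17 -0.    0.86]
tool shift mm [0.1 5.7 2. ]
```

View pics/w1.png

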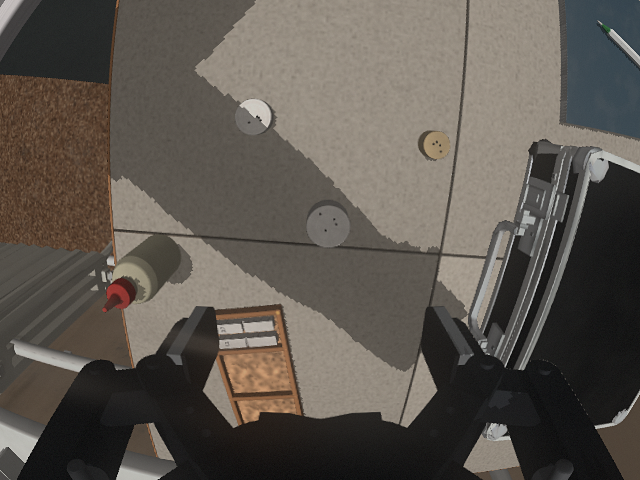

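```bash
python3 - <<'E'
from st import *
c=capture('wrist');im=c['image'];g=cv2.cvtColor(cv2.GaussianBlur(im,(3,3),0),cv2.COLOR_BGR2GRAY)
cir=cv2.HoughCircles(g[180:270,280:380],cv2.HOUGH_GRADIENT,1,20,param1=80,param2=12,minRadius=16,maxRadius=28)
print(cir)
for x,y,r in cir[0][:2]:
    P=[wonz(c,(280+x+r*np.cos(a),180+y+r*np.sin(a)),22)[:2] for a in np.linspace(0,6.28,40)]
    print(cv2.minEnclosingCircle(np.array(P,np.float32)))
for p in [(213,311),(284,305),(293,363),(302,418)]: print("tray",wonz(c,p,12).round(1))
o,d=wray(c,(121,290));S=capture("scene");
o2,d2=ray(S,(285,260.5));s=np.linalg.lstsq(np.stack([d,-d2],1),o2-o,rcond=None)[0];a=o+s[0]*d;b=o2+s[1]*d2;print("red",(a+b)/2,np.linalg.norm(a-b))
to([530,88,150])
cv2.imwrite("pics/w1c.png",cv2.resize(im[170:350,90:390],None,fx=2.6,fy=2.6,interpolation=cv2.INTER_CUBIC))
E
```

```text
[[[47.5 46.5 21.7]]]
((529.1778564453125, 89.45506286621094), 17.160236358642578)
tray [524.9 -38.9  12. ]
tray [560.5  14.9  12. ]
tray [611.4 -20.9  12. ]
tray [671.8 -63.7  12. ]
red [457.73994292 -41.60540048  79.88083921] 2.99822140385806
t 3.35 p [526.4  83.6 152. ] yaw 138.93 z [ 0.  0. -1.] gap 85.4 F [-0.1 -0.2 -1. ] j [ 0.16  0.35 -0.05  1.17  0.    0.87]
tool shift mm [0.1 5.7 2. ]
```

View pics/w1c.png

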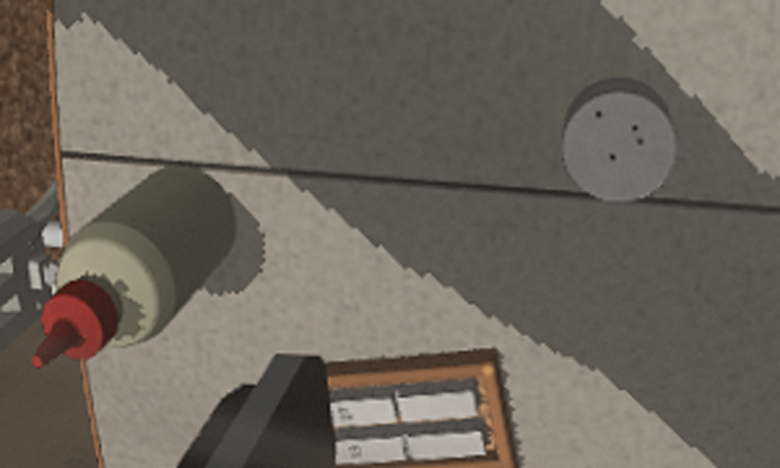

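Request:
play_rows(rows=[0.001,0.006,0.03,0,0,-7.1,1,0,0,0.035,0,0,0,1,0,0,0.03,0,0,0,1,0,0,0.02,0,0,0,1,0,0,0,0,0,0,1])

```text
t: 3.77
tcp_pos: [525.4, 88.2, 32.4]
tcp_rot: [-0.004, 0.292, 0.956, -0.002]
ft_force: [-0.5, 0.3, 0.1]
finger_gap: 85.2
```

```bash
python3 -c "
from st import *
c=capture('wrist');cv2.imwrite('pics/w2.png',c['image'])
to([529.5,88.8,9])"
```

```text
t 3.8167 p [527.2  88.4  34.8] yaw 146.08 z [-0.006 -0.001 -1.   ] gap 85.2 F [ 0.1 -0.4 -0. ] j [ 0.17  0.48 -0.2   0.9  -0.    0.76]
tool shift mm [-1.8  1.7 25.8]
```

View pics/w2.png

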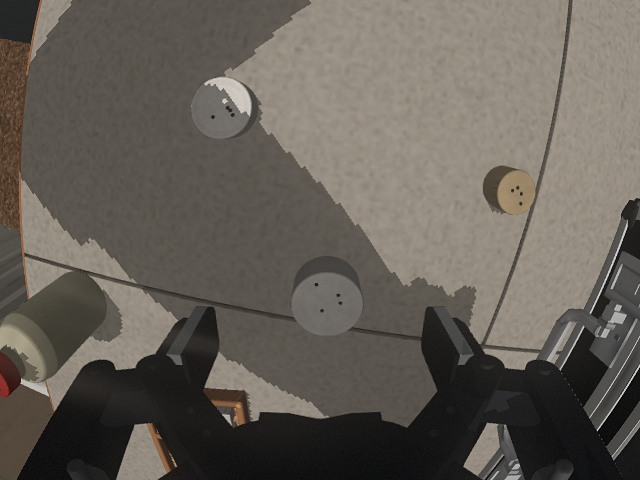

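```bash
python3 -c "
from st import *
c=capture('wrist')
print(wonz(c,(327,297),22),wonz(c,(292,297),22),wonz(c,(363,297),22))
to([529.5,88.8,9])"
```

```text
[528.20633156  92.04080646  22.        ] [519.2028441   78.51285841  22.        ] [537.64923598 105.90093616  22.        ]
t 3.8667 p [529.   88.7  36.8] yaw 146.1 z [-0.002 -0.    -1.   ] gap 85.5 F [-0.2  0.4 -0.3] j [ 0.17  0.48 -0.2   0.9  -0.    0.76]
tool shift mm [-0.4  0.3 27.8]
```

Request:
play_rows(rows=[0,0.0015,0.014,0,0,0,1,0,0,0.014,0,0,0,0.3,0,0,0,0,0,0,0,0,0,0,0,0,0,-0.3,0,0,0,0,0,0,-0.6], force=40)

```text
t: 4.28
tcp_pos: [531.8, 90.3, 10.9]
tcp_rot: [0.001, 0.291, 0.957, 0.001]
ft_force: [0.6, -0.1, 0.7]
finger_gap: 38.9
```

Request:
play_rows(rows=[0,0,0,0,0,0,-1,0,0,0,0,0,0,-1,0,0,0,0,0,0,-1,0,0,0,0,0,0,-1,0,0,0,0,0,0,-1])

```text
t: 4.7
tcp_pos: [531.7, 90.0, 11.2]
tcp_rot: [0.002, 0.291, 0.957, 0.0]
ft_force: [-1.1, -1.4, 5.8]
finger_gap: 31.7
```

```bash
python3 -c "
from st import *
c=capture('wrist');cv2.imwrite('pics/w3.png',c['image'])
to([529.5,88.8,9])"
```

```text
t 4.75 p [531.7  90.   11.1] yaw 146.17 z [ 0.003 -0.    -1.   ] gap 31.7 F [-1.6 -1.6  5.7] j [ 0.17  0.51 -0.22  0.84 -0.    0.76]
tool shift mm [ 1.2 -2.2  2.1]
```

View pics/w3.png

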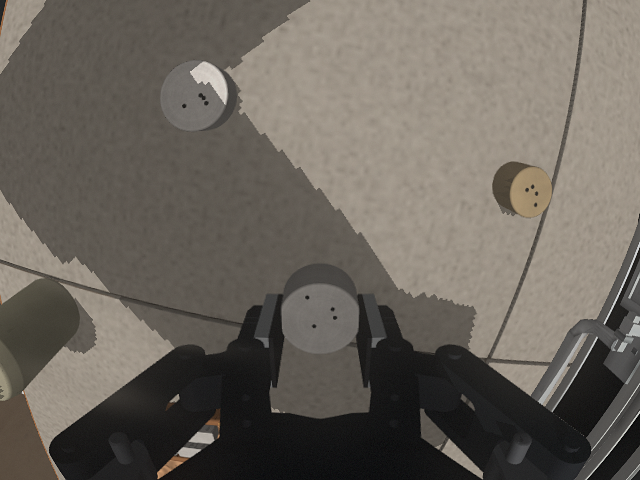

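```bash
python3 -c "
from st import *
c=capture('wrist');im=c['image']
s,T=state()
for p in [(320,308),(282,310),(358,310),(320,354)]: 
  X=wonz(c,p,22); print(p,X.round(1),(T.T@(X-s['tcp_pos'])).round(1))
cv2.imwrite('pics/w3c.png',cv2.resize(im[240:420,210:430],None,fx=3.2,fy=3.2,interpolation=cv2.INTER_CUBIC))"
```

```text
t 4.8 p [531.7  90.   11.1] yaw 146.17 z [ 0.003 -0.    -1.   ] gap 31.5 F [-1.  -1.6  5.9] j [ 0.17  0.51 -0.22  0.84 -0.    0.76]
(320, 308) [525.1  94.8  22. ] [  8.1   0.3 -10.9]
(282, 310) [517.5  81.6  22. ] [  7.1 -14.9 -10.9]
(358, 310) [534.5 106.8  22. ] [  7.   15.5 -10.9]
(320, 354) [543.9  82.2  22. ] [-14.5   0.3 -10.8]
```

View pics/w3c.png

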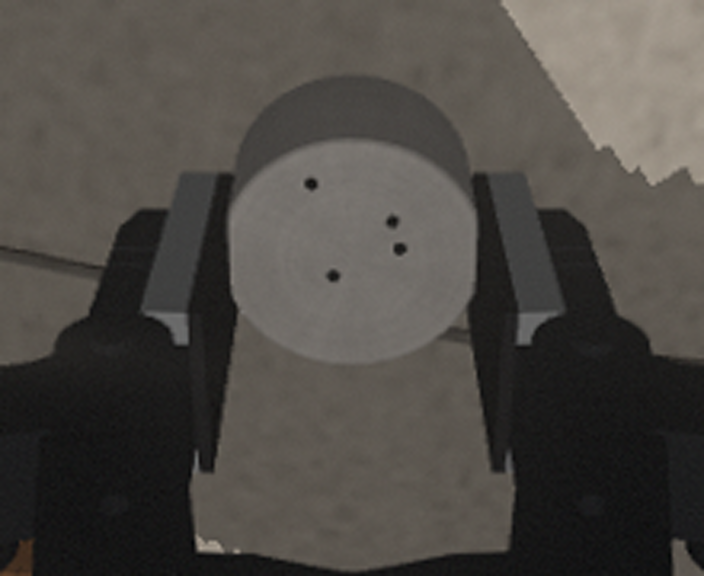

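Request:
play_rows(rows=[0,0,-0.005,0,0,0,-1,0,0,-0.015,0,0,0,-1,0,0,-0.03,0,0,0,-1,0,0,-0.03,0,0,0,-1,0,0,0,0,0,0,-1])

```text
t: 5.22
tcp_pos: [534.6, 90.9, 95.5]
tcp_rot: [0.005, 0.291, 0.957, 0.003]
ft_force: [0.7, 0.5, -1.7]
finger_gap: 31.2
```

Request:
play_rows(rows=[0,0,0,0,0,0,-1])

```text
t: 5.3
tcp_pos: [532.3, 90.5, 91.5]
tcp_rot: [0.002, 0.291, 0.957, 0.001]
ft_force: [-0.3, -0.3, -3.0]
finger_gap: 31.2
```

```bash
python3 -c "
from st import *
c=capture('wrist');cv2.imwrite('pics/w4.png',c['image'])
s,T=state();c=capture('side');cv2.imwrite('pics/s4.png',c['image'])
u=np.array([.834,-.552,0]);C=np.array([606.5,-65.7,0]);print(C+49*u,C-8*u)
W=capture('wrist')
"
```

```text
t 5.35 p [530.6  90.2  89.7] yaw 146.19 z [ 0.002  0.    -1.   ] gap 31.3 F [-0.8 -0.9 -2.7] j [ 0.17  0.42 -0.13  1.02  0.    0.76]
[647.366 -92.748   0.   ] [599.828 -61.284   0.   ]
```

View pics/w4.png

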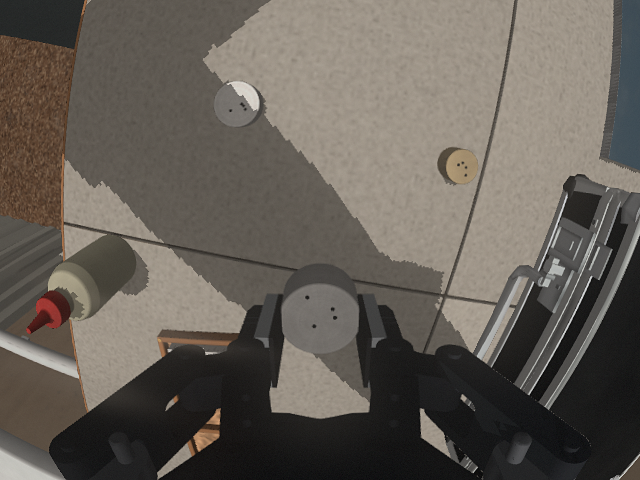

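View pics/s4.png

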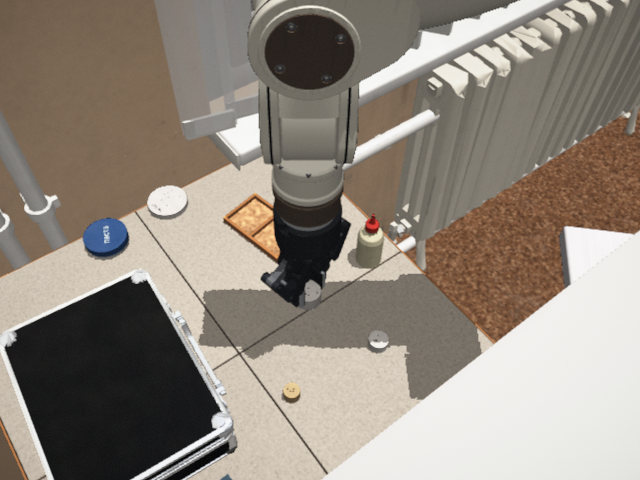

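Request:
play_rows(rows=[-0.034,0,-0.005,0,0,0,-1,-0.034,0,-0.005,0,0,0,-1,-0.034,0,0,0,0,0,-1,-0.034,0,0,0,0,0,-1,-0.024,0,0,0,0,0,-1])

```text
t: 5.87
tcp_pos: [664.3, -0.8, 96.8]
tcp_rot: [-0.001, 0.291, 0.957, -0.001]
ft_force: [0.3, 0.2, -1.5]
finger_gap: 31.4
```

Request:
play_rows(rows=[0,0,0,0,0,0,-1,0,0,0,0,0,0,-1,0,0,0,0,0,0,-1])

```text
t: 6.12
tcp_pos: [661.5, 1.3, 96.8]
tcp_rot: [-0.002, 0.291, 0.957, -0.0]
ft_force: [-0.0, 0.2, -2.1]
finger_gap: 31.7
```

```bash
python3 -c "
from st import *
c=capture('wrist');cv2.imwrite('pics/w5.png',c['image'])
state()
"
```

```text
t 6.1667 p [661.5   1.6  97.4] yaw 146.23 z [-0.004  0.    -1.   ] gap 31.4 F [-0.1 -0.1 -2.2] j [0.   0.64 0.27 1.21 0.   0.59]
```

View pics/w5.png

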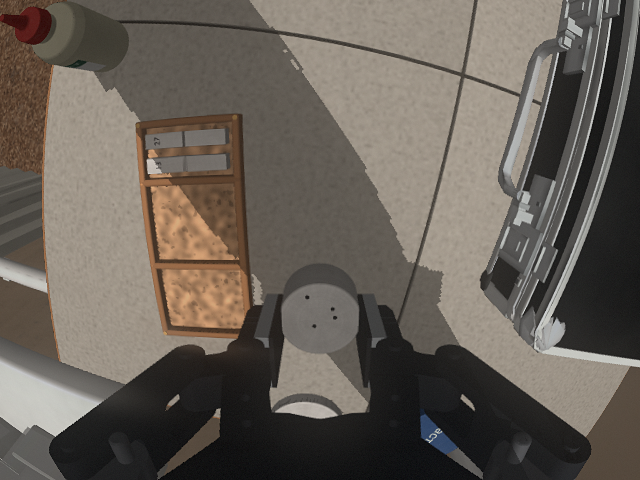

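```bash
python3 - <<'E'
from st import *
im=cv2.imread('pics/w5.png')
cv2.imwrite('pics/w5c.png',cv2.resize(im[105:345,125:265],None,fx=2.5,fy=2.5,interpolation=cv2.INTER_CUBIC))
E
```

```text
(no output)
```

View pics/w5c.png

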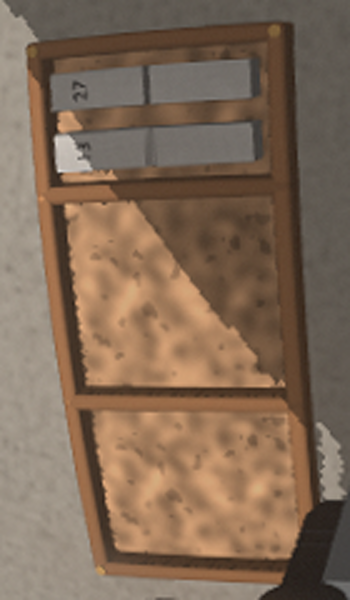

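```bash
python3 - <<'E'
from st import *
c=capture('wrist')
f=lambda x,y,z=12:wonz(c,(125+x/2.5,105+y/2.5),z)
TL,TR,TR2,BL,BR=[f(*p) for p in [(27,45),(292,24),(280,24),(97,575),(305,580)]]
for n,p in zip("TL TR TR2 BL BR".split(),[TL,TR,TR2,BL,BR]): print(n,p.round(1))
n=np.linalg.norm
print(n(TL-TR),n(TL-TR2),n(TL-BL))
u=(BL-TL)/n(BL-TL);print("u",u,np.degrees(np.arctan2(u[1],u[0])))
v=np.array([-u[1],u[0],0])
C=TL+79*u+36*v;print("C from TL",C,"BL",BL-79*u+36*v)
print("cells",C+49*u,C-8*u)
# check partition & floor corners of cells
print("partition rim mid", [((f(*p)-C)@u).round(1) for p in [(185,392),(185,410),(170,180),(170,197)]], "expect 19,24,-40,-35")
# floor of round cell corners: z4
for p in [(97,410),(115,550),(288,410),(300,555)]: q=f(*p,4)-C;print((q@u).round(1),(q@v).round(1))
c2=C+49*u
# disc in hand
s,T=state()
for r in [(320,284),(320,354),(282,310),(358,310)]:
    X=wonz(c,r,s["tcp_pos"][2]+11);print((T.T@(X-s["tcp_pos"])).round(1))
E
```

```text
TL [523.2 -50.4  12. ]
TR [563.7  10.   12. ]
TR2 [561.9   7.6  12. ]
BL [ 653.9 -137.2   12. ]
BR [689.  -80.4  12. ]
72.76566774934189 69.74984051205902 156.83889164512627
u [ 0.83297459 -0.55331124  0.        ] -33.594475539012564
C from TL [608.94881756 -64.14353073  12.        ] BL [607.9816438  -63.50107643  12.        ]
cells [649.76457271 -91.25578131  12.        ] [602.2850208  -59.71704084  12.        ]
partition rim mid [np.float64(16.9), np.float64(22.2), np.float64(-40.9), np.float64(-36.5)] expect 19,24,-40,-35
26.0 -29.6
73.2 -31.9
25.1 28.7
72.0 28.1
t 6.2167 p [661.7   1.8  98. ] yaw 146.26 z [-0.003  0.    -1.   ] gap 31.6 F [-0.5 -0.3 -1.7] j [0.   0.64 0.27 1.21 0.   0.59]
[ 19.    0.1 -11. ]
[-13.9   0.  -11. ]
[  7.5 -15.1 -11. ]
[  7.5  15.2 -11. ]
```

Request:
play_rows(rows=[-0.014,-0.028,0,0,0,0,-1,-0.014,-0.028,0,0,0,0,-1,-0.014,-0.028,0,0,0,0,-1,0,0,0,0,0,0,-1,0,0,0,0,0,0,-1])

```text
t: 6.63
tcp_pos: [650.5, -93.1, 99.3]
tcp_rot: [-0.0, 0.292, 0.956, 0.0]
ft_force: [-0.4, 0.8, -1.6]
finger_gap: 31.2
```

Request:
play_rows(rows=[0,0,0.03,0,0,0,-1,0,0,0.02,0,0,0,-1,0,0,0.01,0,0,0,-1,0,0,0,0,0,0,-1,0,0,0,0,0,0,-1])

```text
t: 7.05
tcp_pos: [651.1, -90.9, 38.8]
tcp_rot: [-0.001, 0.29, 0.957, 0.0]
ft_force: [1.3, 0.4, -1.5]
finger_gap: 31.2
```

```bash
python3 -c "
from st import *
c=capture('wrist');cv2.imwrite('pics/w6.png',c['image'])
d=capture('side');cv2.imwrite('pics/s6.png',cv2.resize(d['image'][130:330,180:440],None,fx=3,fy=3,interpolation=cv2.INTER_CUBIC))
to([650.6,-91.7,15])
"
```

```text
t 7.15 p [652.7 -91.6  40.6] yaw 146.26 z [ 0.003 -0.    -1.   ] gap 31.4 F [-0.2 -0.  -1.5] j [-0.14  0.68  0.18  1.07  0.    0.45]
tool shift mm [ 1.7 -1.3 25.6]
```

View pics/w6.png

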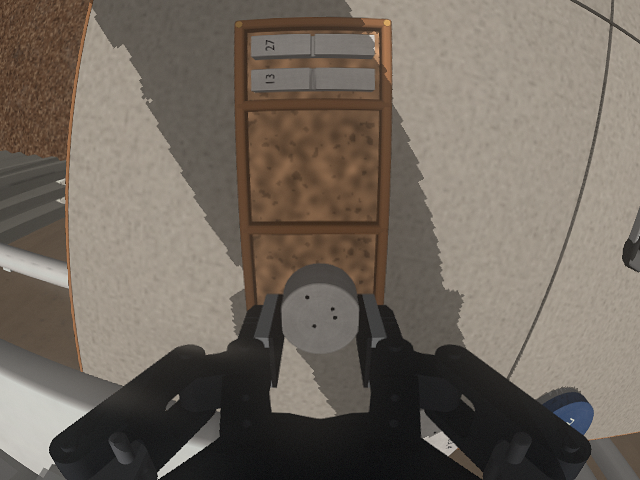

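View pics/s6.png

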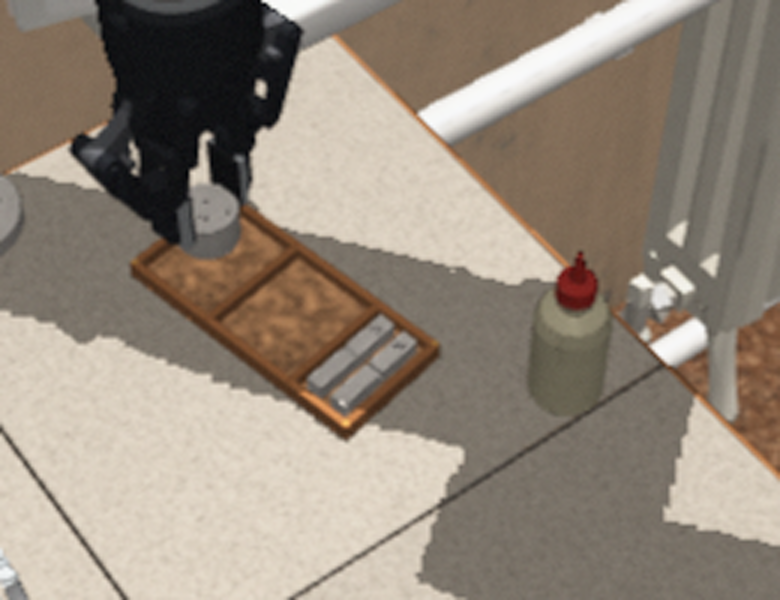

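```bash
python3 - <<'E'
from st import *
c=capture('wrist');s,T=state()
f=lambda x,y,z=12:(T.T@(wonz(c,(x,y),z)-s["tcp_pos"])).round(1)
for p in [(236,22),(391,20),(240,223),(387,223),(316,223),(316,234),(316,101),(316,110)]: print(p,f(*p))
z=s["tcp_pos"][2]+11
for p in [(320,264),(320,354),(320,309)]:print("disc",f(*p,z))
im=c['image'];cv2.imwrite('pics/w6c.png',cv2.resize(im[200:370,220:420],None,fx=3.5,fy=3.5,interpolation=cv2.INTER_CUBIC))
E
```

```text
t 7.2 p [652.9 -91.8  40.9] yaw 146.24 z [ 0.003 -0.    -1.   ] gap 31.8 F [-0.3  0.  -1.9] j [-0.14  0.68  0.18  1.07  0.    0.45]
(236, 22) [128.7 -37.9  28.5]
(391, 20) [129.2  32.7  28.6]
(240, 223) [ 32.8 -38.1  28.8]
(387, 223) [32.7 32.6 28.9]
(316, 223) [32.6 -1.5 28.8]
(316, 234) [27.1 -1.5 28.8]
(316, 101) [89.6 -1.4 28.6]
(316, 110) [85.5 -1.4 28.7]
disc [ 27.5   0.4 -11.1]
disc [-13.9   0.4 -11. ]
disc [  8.2   0.4 -11. ]
```

View pics/w6c.png

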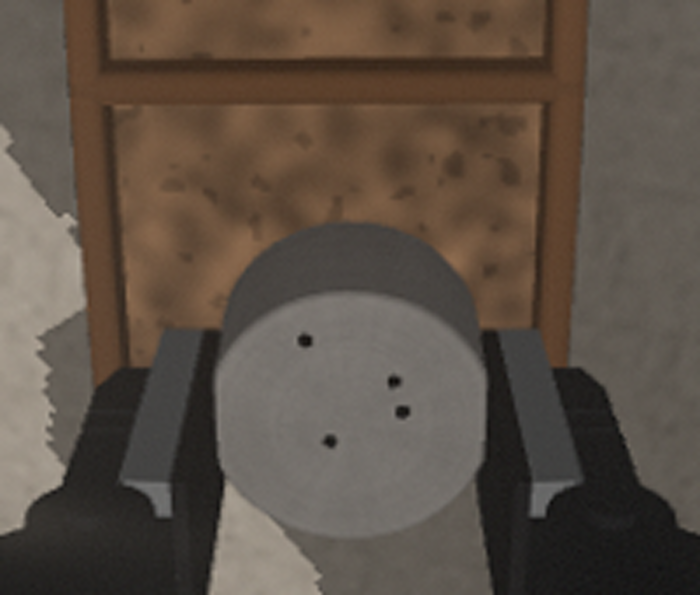

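Request:
play_rows(rows=[-0.001,-0.003,0.008,0,0,0,-1,0,0,0.008,0,0,0,-1,0,0,0.006,0,0,0,-1,0,0,0.001,0,0,0,-1,0,0,0,0,0,0,-1])

```text
t: 7.62
tcp_pos: [650.2, -95.2, 15.4]
tcp_rot: [-0.001, 0.291, 0.957, -0.0]
ft_force: [0.8, -0.0, -2.9]
finger_gap: 31.1
```

Request:
play_rows(rows=[0,0,0.001,0,0,0,-1,0,0,0,0,0,0,-1,0,0,0,0,0,0,-1])

```text
t: 7.87
tcp_pos: [650.3, -95.2, 15.3]
tcp_rot: [-0.0, 0.291, 0.957, -0.0]
ft_force: [-2.4, -0.6, 1.3]
finger_gap: 31.6
```

```bash
python3 -c "
from st import *
state()
"
```

```text
t 7.8667 p [650.3 -95.2  15.3] yaw 146.2 z [-0. -0. -1.] gap 31.6 F [-2.4 -0.6  1.3] j [-0.15  0.7   0.16  1.02 -0.    0.44]
```

Request:
play_rows(rows=[0,0,0,0,0,0,-0.2,0,0,0,0,0,0,0.1,0,0,0,0,0,0,0.3,0,0,0,0,0,0,0.5,0,0,0,0,0,0,0.7])

```text
t: 8.28
tcp_pos: [650.8, -95.2, 15.1]
tcp_rot: [0.0, 0.291, 0.957, 0.0]
ft_force: [0.8, 0.1, -0.8]
finger_gap: 72.0
```

Request:
play_rows(rows=[0,0,0,0,0,0,1,0,0,-0.015,0,0,0,1,0,0,-0.03,0,0,0,1,0,0,-0.03,0,0,0,1,0,0,-0.03,0,0,0,1])

```text
t: 8.7
tcp_pos: [650.1, -95.1, 120.7]
tcp_rot: [-0.001, 0.291, 0.957, -0.0]
ft_force: [0.2, -0.2, -0.6]
finger_gap: 85.5
```

Request:
play_rows(rows=[0.02,0,-0.02,0,0,0,1,0,0,0,0,0,0,1,0,0,0,0,0,0,1])

```text
t: 8.95
tcp_pos: [634.8, -83.8, 142.1]
tcp_rot: [0.002, 0.29, 0.957, 0.0]
ft_force: [0.1, 0.1, 0.3]
finger_gap: 85.5
```

```bash
python3 -c "
from st import *
c=capture('wrist');cv2.imwrite('pics/w7.png',c['image'])
d=capture('side');cv2.imwrite('pics/s7.png',cv2.resize(d['image'][130:330,180:440],None,fx=3,fy=3,interpolation=cv2.INTER_CUBIC))
state()
"
```

```text
t 9.05 p [633.6 -84.  139.1] yaw 146.2 z [-0.001  0.    -1.   ] gap 85.3 F [ 0. -0. -0.] j [-0.13  0.57  0.25  1.26 -0.    0.46]
```

View pics/w7.png

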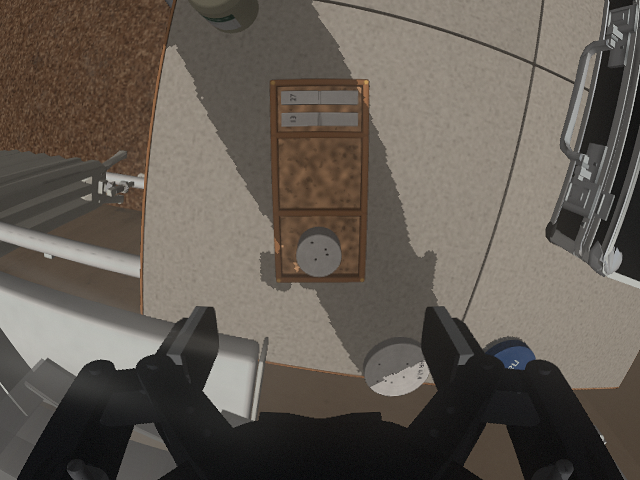

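View pics/s7.png

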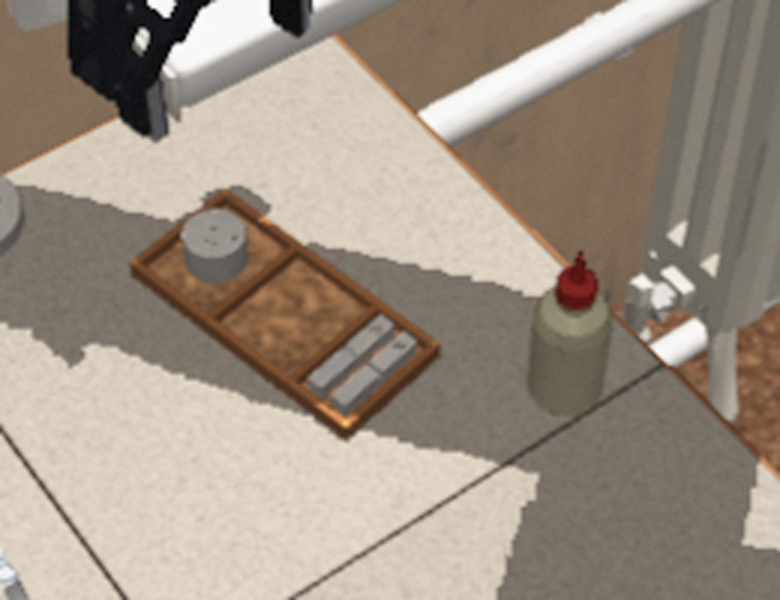

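```bash
python3 - <<'E'
from st import *
c=capture('wrist');im=c['image'];s,T=state()
cv2.imwrite('pics/w7c.png',cv2.resize(im[70:300,255:385],None,fx=2.6,fy=2.6,interpolation=cv2.INTER_CUBIC))
P=[wonz(c,p,12) for p in [(271,81),(368,80),(364.5,282),(276,283)]]
for a in P: print(a.round(1))
n=np.linalg.norm;print(n(P[0]-P[1]),n(P[1]-P[2]),n(P[0]-P[3]))
C=sum(P)/4;a=(P[3]+P[2]-P[0]-P[1]);u=a/n(a);v=np.array([-u[1],u[0],0]);print("C",C,np.degrees(np.arctan2(u[1],u[0])))
print("round cell",C+49*u,"bottle cell",C-8*u)
r=wonz(c,(319,254),26);print("round",r,(r-C)@u-49,(r-C)@v)
for p,z in [((320,131),12),((320,212),12),((320,136),12),((320,217),12)]: print((wonz(c,p,z)-C)@u)
E
```

```text
t 9.1 p [633.3 -84.1 138.4] yaw 146.19 z [-0.002  0.    -1.   ] gap 85.1 F [0.  0.3 0.3] j [-0.13  0.57  0.25  1.26 -0.    0.46]
[522.4 -51.   12. ]
[560.1   6.6  12. ]
[689.2 -78.2  12. ]
[ 650.7 -137.2   12. ]
68.8890752570569 154.46040489282447 154.60991879340358
C [605.61630246 -64.93981678  12.        ] -33.59205835424947
round cell [646.43320138 -92.05034541  12.        ] bottle cell [598.95231896 -60.51360802  12.        ]
round [645.1028726  -92.14927406  26.        ] -1.0534262670069907 -0.8184464776990138
-39.93488916482311
19.860580235271794
-36.31543524600497
23.698619433811263
```

View pics/w7c.png

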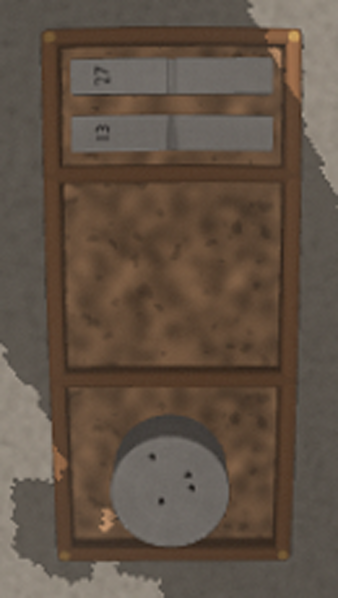

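Request:
play_rows(rows=[0,0,-0.03,0,0,0,1,0.027,-0.016,-0.01,0,0,0,1,0.027,-0.016,0,0,0,0,1,0.027,-0.016,0,0,0,0,1,0.027,-0.016,0,0,0,0,1])

```text
t: 9.52
tcp_pos: [506.9, -77.2, 178.3]
tcp_rot: [-0.001, 0.291, 0.957, -0.0]
ft_force: [-1.0, 0.6, 0.3]
finger_gap: 85.7
```

Request:
play_rows(rows=[0,0,0,0,0,0,1,0,0,0,0,0,0,1,0,0,0,0,0,0,1])

```text
t: 9.77
tcp_pos: [509.1, -77.4, 179.4]
tcp_rot: [-0.0, 0.291, 0.957, -0.0]
ft_force: [-0.2, -0.6, 0.7]
finger_gap: 85.7
```

```bash
python3 -c "
from st import *
c=capture('wrist');cv2.imwrite('pics/w8.png',c['image'])
state()
"
```

```text
t 9.8167 p [509.7 -77.4 179.6] yaw 146.19 z [ 0. -0. -1.] gap 85.1 F [ 0.4 -0.  -0.7] j [-0.15  0.3  -0.05  1.22  0.    0.44]
```

View pics/w8.png

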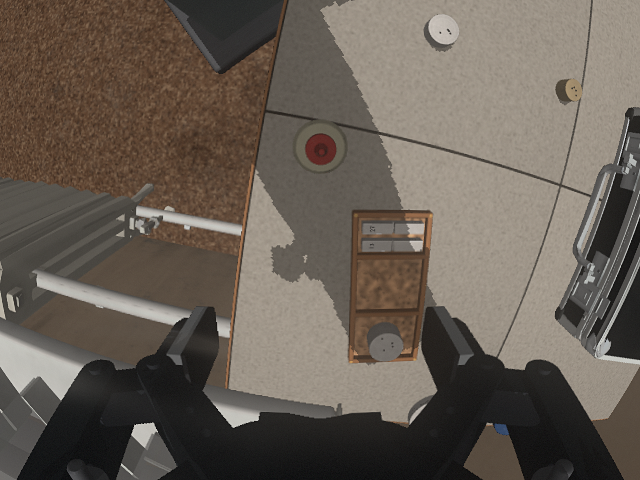

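```bash
python3 -c "
from st import *
c=capture('wrist')
s,T=state()
print((-c['R'].T@c['t']).round(1))
for p,z in [((320.5,147.5),70),((294,147),70),((347,147),70),((320,149),95)]: print(wonz(c,p,z).round(1))
to([458,-43,180])
"
```

```text
t 9.8667 p [509.9 -77.4 179.7] yaw 146.19 z [ 0. -0. -1.] gap 85.5 F [-1.2 -0.4  0.3] j [-0.15  0.3  -0.05  1.22  0.    0.44]
[444.4 -33.5 321.2]
[458.  -41.8  70. ]
[447.7 -56.3  70. ]
[467.5 -26.7  70. ]
[457.2 -41.7  95. ]
t 9.8667 p [509.9 -77.4 179.7] yaw 146.19 z [ 0. -0. -1.] gap 85.5 F [-1.2 -0.4  0.3] j [-0.15  0.3  -0.05  1.22  0.    0.44]
tool shift mm [62.3 -0.3 -0.4]
```

Request:
play_rows(rows=[0.03,0,0,0,0,0,1,0.03,0.001,0,0,0,0,1,0,0,0,0,0,0,1,0,0,0.02,0,0,0,1,0,0,0.02,0,0,0,1])

```text
t: 10.28
tcp_pos: [462.0, -42.9, 140.8]
tcp_rot: [0.002, 0.29, 0.957, 0.0]
ft_force: [0.3, -0.1, -0.9]
finger_gap: 85.4
```

Request:
play_rows(rows=[0,0,0,0,0,0,1,0,0,0,0,0,0,1])

```text
t: 10.45
tcp_pos: [459.4, -42.9, 139.2]
tcp_rot: [-0.001, 0.291, 0.957, -0.0]
ft_force: [-0.0, -0.6, 0.0]
finger_gap: 85.4
```

```bash
python3 -c "
from st import *
c=capture('wrist');cv2.imwrite('pics/w9.png',c['image'])
d=capture('side');cv2.imwrite('pics/s9.png',cv2.resize(d['image'][80:330,230:490],None,fx=2.4,fy=2.4,interpolation=cv2.INTER_CUBIC))
to([458,-42,40])
"
```

```text
t 10.55 p [460.6 -43.1 140.7] yaw 146.2 z [ 0.001 -0.    -1.   ] gap 85.7 F [-0.4 -0.7 -0.2] j [-0.09  0.23 -0.26  1.08 -0.    0.5 ]
tool shift mm [  2.9  -0.6 100.7]
```

View pics/w9.png

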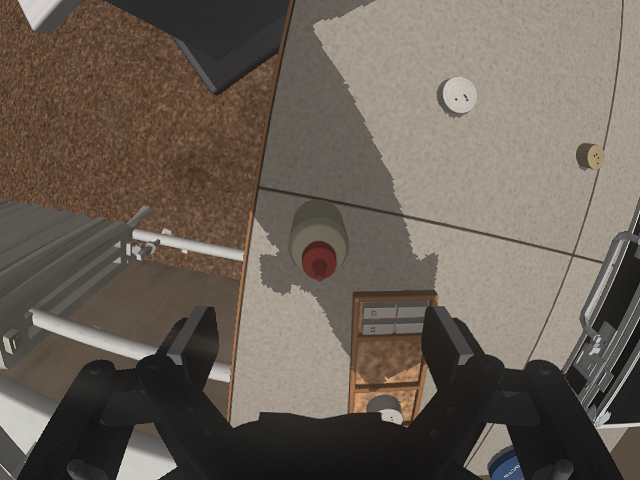

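View pics/s9.png

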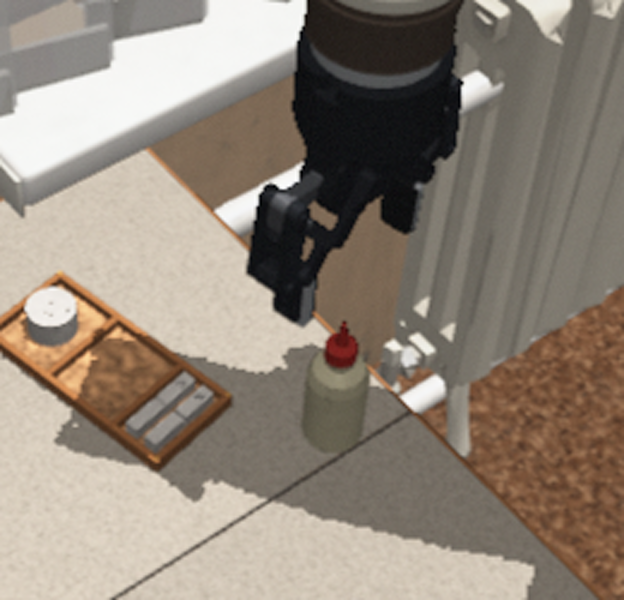

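Request:
play_rows(rows=[0.003,0,0.02,0,0,0,1,0,0,0.02,0,0,0,1,0,0,0.02,0,0,0,1,0,0,0,0,0,0,1,0,0,0,0,0,0,1])

```text
t: 10.97
tcp_pos: [457.0, -41.3, 80.3]
tcp_rot: [-0.0, 0.291, 0.957, -0.0]
ft_force: [-0.1, -0.3, -0.3]
finger_gap: 85.3
```

```bash
python3 -c "
from st import *
c=capture('wrist');cv2.imwrite('pics/w10.png',c['image'])
to([458,-42,40])
"
```

```text
t 11.0167 p [457.9 -41.4  81.2] yaw 146.19 z [ 0.001 -0.    -1.   ] gap 85.1 F [1.2 0.  0.6] j [-0.09  0.29 -0.35  0.93  0.    0.5 ]
tool shift mm [-0.3 -0.5 41.2]
```

View pics/w10.png

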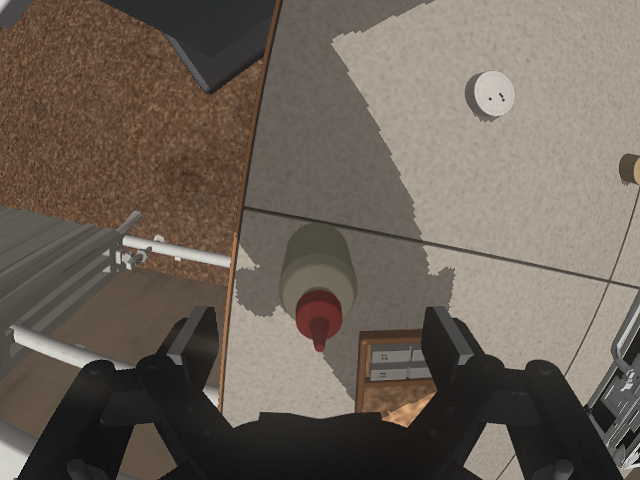

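Well centred between the fingers (cap at (319,325)). Descend and grip.

Request:
play_rows(rows=[0,0,0.02,0,0,0,1,0,0,0.015,0,0,0,1,0,0,0.006,0,0,0,1,0,0,0,0,0,0,1,0,0,0,0,0,0,0.5], force=30)

```text
t: 11.43
tcp_pos: [457.7, -41.4, 40.1]
tcp_rot: [0.001, 0.291, 0.957, 0.0]
ft_force: [-0.3, -1.1, 1.5]
finger_gap: 75.5
```

Request:
play_rows(rows=[0,0,0,0,0,0,0.2,0,0,0,0,0,0,0,0,0,0,0,0,0,-0.2,0,0,0,0,0,0,-0.6,0,0,0,0,0,0,-1])

```text
t: 11.85
tcp_pos: [457.7, -41.6, 40.0]
tcp_rot: [0.001, 0.291, 0.957, -0.0]
ft_force: [-1.6, -0.4, 4.8]
finger_gap: 37.3
```

Request:
play_rows(rows=[0,0,0,0,0,0,-1,0,0,0,0,0,0,-1,0,0,0,0,0,0,-1])

```text
t: 12.1
tcp_pos: [457.7, -41.6, 40.0]
tcp_rot: [0.001, 0.291, 0.957, -0.0]
ft_force: [-0.9, -1.1, 5.7]
finger_gap: 37.4
```

```bash
python3 -c "
from st import *
c=capture('wrist');cv2.imwrite('pics/w11.png',c['image'])
d=capture('side');cv2.imwrite('pics/s11.png',cv2.resize(d['image'][80:330,230:490],None,fx=2.4,fy=2.4,interpolation=cv2.INTER_CUBIC))
state()
"
```

```text
t 12.2 p [457.6 -41.6  40. ] yaw 146.19 z [ 0.002 -0.001 -1.   ] gap 37.1 F [-1.3 -1.1  5.7] j [-0.09  0.34 -0.4   0.82 -0.    0.5 ]
```

View pics/w11.png

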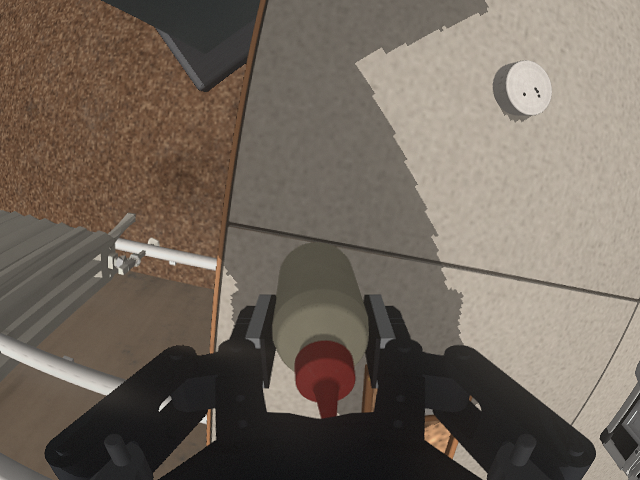

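View pics/s11.png

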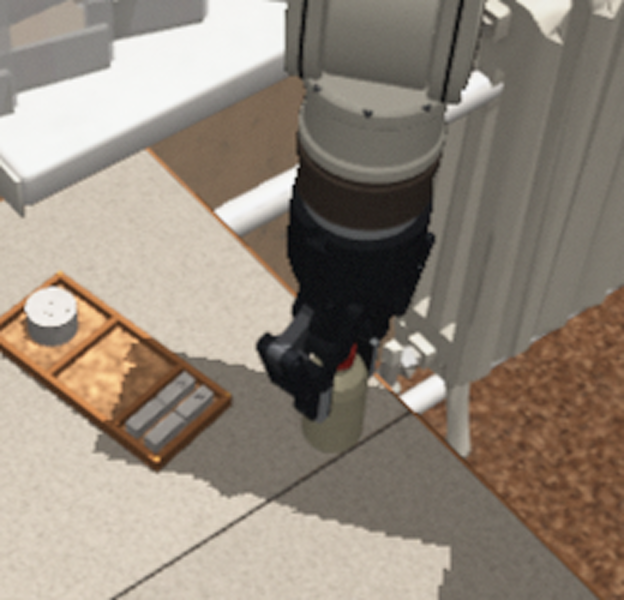

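Request:
play_rows(rows=[0,0,-0.005,0,0,0,-1,0,0,-0.015,0,0,0,-1,0,0,-0.02,0,0,0,-1,0,0,-0.02,0,0,0,-1,0,0,-0.01,0,0,0,-1])

```text
t: 12.62
tcp_pos: [457.7, -41.2, 111.1]
tcp_rot: [0.001, 0.291, 0.957, 0.0]
ft_force: [-0.2, -0.5, -1.3]
finger_gap: 37.3
```

Request:
play_rows(rows=[-0.02,0.01,0,0,0,0,-1,-0.026,0.013,0,0,0,0,-1,-0.026,0.013,0,0,0,0,-1,-0.026,0.013,0,0,0,0,-1,-0.022,0.01,0,0,0,0,-1])

```text
t: 13.03
tcp_pos: [591.0, -58.9, 109.0]
tcp_rot: [0.0, 0.291, 0.957, 0.0]
ft_force: [1.2, 0.7, -0.1]
finger_gap: 36.7
```

Request:
play_rows(rows=[-0.01,0.005,0,0,0,0,-1,0,0,0,0,0,0,-1,0,0,0,0,0,0,-1,0,0,0,0,0,0,-1,0,0,0,0,0,0,-1])

```text
t: 13.45
tcp_pos: [599.2, -60.2, 108.9]
tcp_rot: [-0.001, 0.291, 0.957, -0.0]
ft_force: [-0.4, 0.0, -1.1]
finger_gap: 37.2
```

```bash
python3 -c "
from st import *
c=capture('wrist');cv2.imwrite('pics/w12.png',c['image'])
d=capture('side');cv2.imwrite('pics/s12.png',cv2.resize(d['image'][80:330,180:440],None,fx=2.4,fy=2.4,interpolation=cv2.INTER_CUBIC))
to([601.5,-61,46])
"
```

```text
t 13.55 p [599.6 -60.2 109.2] yaw 146.2 z [-0.001  0.    -1.   ] gap 37.4 F [ 0.4 -0.1 -1. ] j [-0.1   0.52  0.09  1.14  0.    0.49]
tool shift mm [-2.1  0.4 63.2]
```

View pics/w12.png

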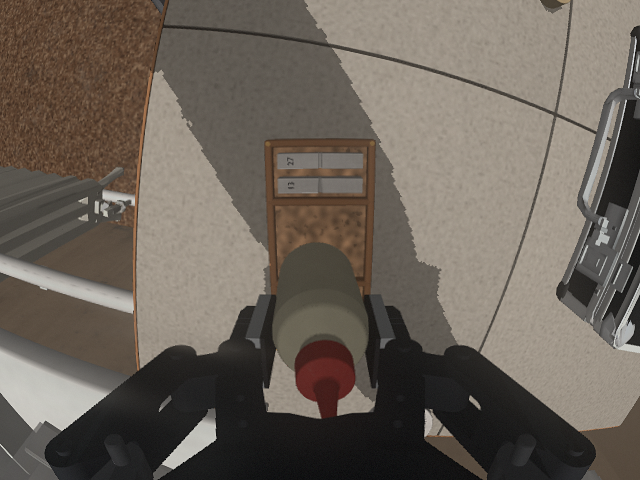

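View pics/s12.png

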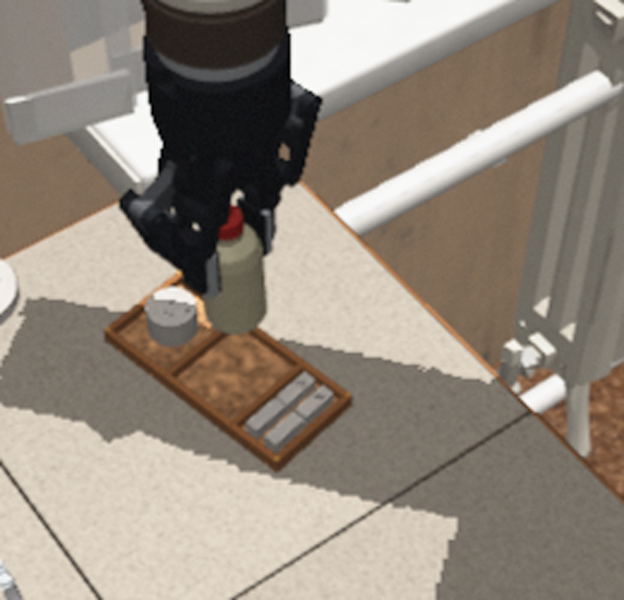

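```bash
python3 - <<'E'
from st import *
c=capture('wrist');s,T=state()
f=lambda p,z:(T.T@(wonz(c,p,z)-s["tcp_pos"])).round(1)
for p in [(264.5,141),(376.5,139),(320,199),(320,205),(269,279),(372,279)]: print(p,f(p,12))
print("base far edge",f((318,242),s["tcp_pos"][2]-40))
print("body L/R at shoulder",f((272,325),s["tcp_pos"][2]+32),f((368,325),s["tcp_pos"][2]+32))
E
```

```text
t 13.6 p [599.8 -60.3 109.3] yaw 146.2 z [-0.  0. -1.] gap 37.0 F [ 0.1 -0.6 -1.3] j [-0.1   0.52  0.09  1.14  0.    0.49]
(264.5, 141) [ 68.6 -35.2  97.3]
(376.5, 139) [69.9 36.5 97.3]
(320, 199) [30.1  0.3 97.3]
(320, 205) [26.1  0.3 97.3]
(269, 279) [-27.  -35.7  97.3]
(372, 279) [-27.   37.1  97.3]
base far edge [19.3 -0.8 40. ]
body L/R at shoulder [ 12.9 -16.2 -32. ] [ 12.9  16.7 -32. ]
```

Request:
play_rows(rows=[-0.001,0.001,0.02,0,0,0,-1,0,0,0.02,0,0,0,-1,0,0,0.015,0,0,0,-1,0,0,0.006,0,0,0,-1,0,0,0,0,0,0,-1])

```text
t: 14.02
tcp_pos: [600.1, -59.9, 46.4]
tcp_rot: [-0.002, 0.291, 0.957, -0.0]
ft_force: [0.3, -0.4, -0.6]
finger_gap: 37.2
```

Request:
play_rows(rows=[0,0,0,0,0,0,-1,0,0,0,0,0,0,-1])

```text
t: 14.18
tcp_pos: [602.8, -60.2, 49.3]
tcp_rot: [0.001, 0.291, 0.957, 0.0]
ft_force: [0.8, -0.2, -1.4]
finger_gap: 36.7
```

```bash
python3 -c "
from st import *
c=capture('wrist');cv2.imwrite('pics/w13.png',c['image'])
d=capture('side');cv2.imwrite('pics/s13.png',cv2.resize(d['image'][130:330,180:440],None,fx=3,fy=3,interpolation=cv2.INTER_CUBIC))
state()
"
```

```text
t 14.2833 p [602.9 -60.2  49.5] yaw 146.2 z [ 0.003 -0.    -1.   ] gap 37.1 F [ 0.2 -0.3 -0.9] j [-0.1   0.58  0.02  1.01  0.    0.49]
```

View pics/s13.png

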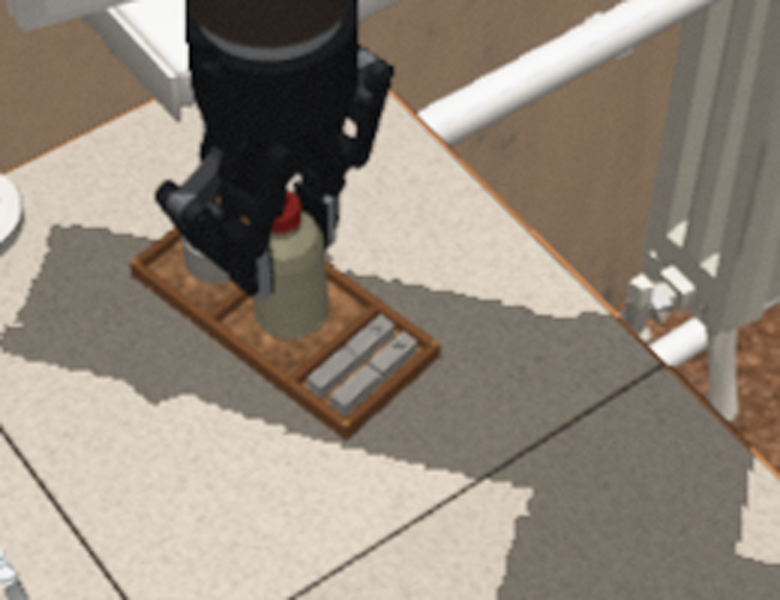

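View pics/w13.png

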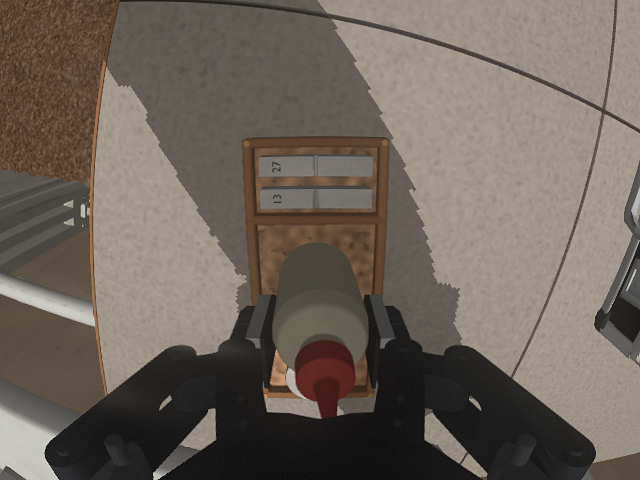

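```bash
python3 - <<'E'
from st import *
c=capture('wrist');s,T=state()
f=lambda p,z:(T.T@(wonz(c,p,z)-s["tcp_pos"])).round(1)
for p in [(243,140),(389,138),(316,216),(316,223),(249,260),(385,260)]: print(p,f(p,12))
print("base far edge",f((318,242),s["tcp_pos"][2]-40))
E
```

```text
t 14.3333 p [602.8 -60.2  49.3] yaw 146.2 z [ 0.002 -0.    -1.   ] gap 37.3 F [ 1.  -0.6 -0.6] j [-0.1   0.58  0.02  1.01  0.    0.49]
(243, 140) [ 71.6 -36.7  37.1]
(389, 138) [72.4 33.7 37.2]
(316, 216) [33.3 -1.5 37.2]
(316, 223) [29.7 -1.6 37.2]
(249, 260) [  9.9 -36.6  37.2]
(385, 260) [ 9.8 34.3 37.3]
base far edge [18.9 -0.6 40. ]
```

Request:
play_rows(rows=[0.002,-0.001,0.002,0,0,0,-1,0,0,0.001,0,0,0,-1,0,0,0.001,0,0,0,-1,0,0,0,0,0,0,-1,0,0,0,0,0,0,-1])

```text
t: 14.75
tcp_pos: [599.7, -59.9, 44.2]
tcp_rot: [0.0, 0.291, 0.957, -0.0]
ft_force: [-0.2, -0.8, 0.3]
finger_gap: 37.3
```

Request:
play_rows(rows=[0,0,0,0,0,0,-1,0,0,0,0,0,0,-1])

```text
t: 14.92
tcp_pos: [599.7, -59.9, 44.2]
tcp_rot: [0.0, 0.291, 0.957, -0.0]
ft_force: [-0.6, 0.2, 2.2]
finger_gap: 36.8
```

Request:
play_rows(rows=[0,0,0,0,0,0,-0.1,0,0,0,0,0,0,0,0,0,0,0,0,0,0.2,0,0,0,0,0,0,0.5,0,0,0,0,0,0,0.8])

```text
t: 15.33
tcp_pos: [599.7, -59.8, 43.9]
tcp_rot: [0.0, 0.291, 0.957, 0.0]
ft_force: [-0.8, 0.3, 0.2]
finger_gap: 73.5
```

Request:
play_rows(rows=[0,0,0,0,0,0,1,0,0,0,0,0,0,1,0,0,0,0,0,0,1])

```text
t: 15.58
tcp_pos: [599.7, -59.8, 44.0]
tcp_rot: [0.0, 0.291, 0.957, 0.0]
ft_force: [-0.2, -0.5, -0.2]
finger_gap: 85.3
```

```bash
python3 -c "
from st import *
c=capture('wrist');cv2.imwrite('pics/w14.png',c['image'])
state()
"
```

```text
t 15.6333 p [599.7 -59.8  44. ] yaw 146.2 z [ 0.  0. -1.] gap 85.4 F [-0.1 -1.2 -0.3] j [-0.1   0.58  0.01  1.    0.    0.49]
```

View pics/w14.png

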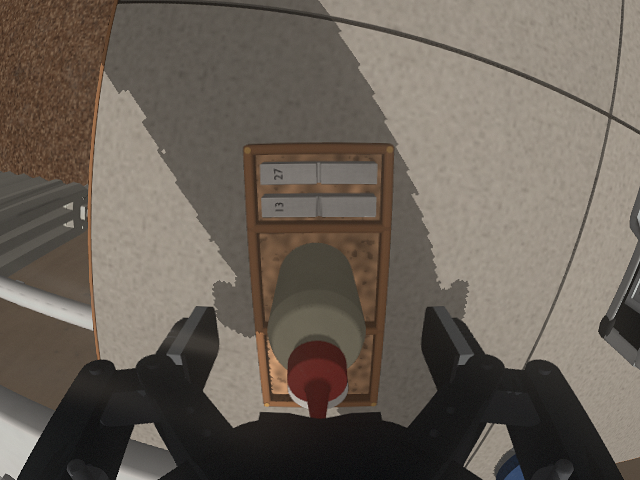

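Standing in the middle cell, fingers clear. Straight up, then look.

Request:
play_rows(rows=[0,0,-0.01,0,0,0,1,0,0,-0.02,0,0,0,1,0,0,-0.03,0,0,0,1,0,0,-0.035,0,0,0,1,0,0,-0.035,0,0,0,1])

```text
t: 16.05
tcp_pos: [599.0, -59.8, 175.7]
tcp_rot: [-0.001, 0.291, 0.957, -0.0]
ft_force: [0.6, 0.5, 0.6]
finger_gap: 85.6
```

Request:
play_rows(rows=[-0.03,0,-0.03,0,0,0,1,0,0,0,0,0,0,1,0,0,0,0,0,0,1,0,0,0,0,0,0,1])

```text
t: 16.38
tcp_pos: [623.8, -76.3, 203.4]
tcp_rot: [-0.0, 0.291, 0.957, 0.0]
ft_force: [-0.2, -0.6, 0.4]
finger_gap: 85.7
```

```bash
python3 -c "
from st import *
c=capture('wrist');cv2.imwrite('pics/w15.png',c['image'])
d=capture('side');cv2.imwrite('pics/s15.png',cv2.resize(d['image'][130:330,180:440],None,fx=3,fy=3,interpolation=cv2.INTER_CUBIC))
state()
"
```

```text
t 16.4833 p [622.6 -75.9 201.8] yaw 146.21 z [-0.004  0.001 -1.   ] gap 85.3 F [ 0.3  0.3 -0.4] j [-0.12  0.51  0.33  1.39  0.    0.47]
```

View pics/w15.png

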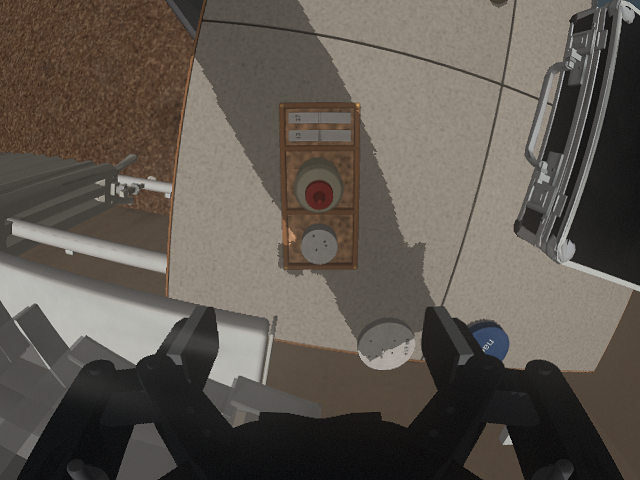

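View pics/s15.png

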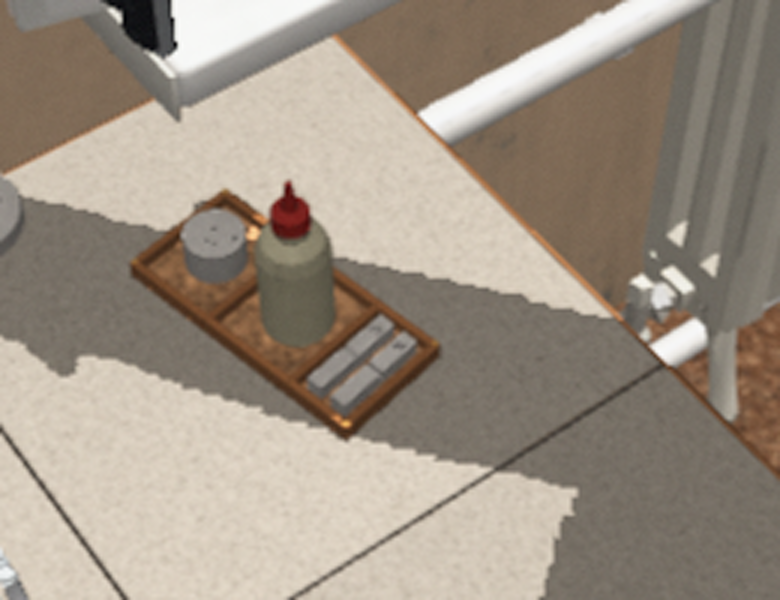

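```bash
python3 -c "
from st import *
c=capture('wrist');d=capture('side')
im=capture('scene')['image'];cv2.imwrite('pics/sc15.png',cv2.resize(im[200:320,290:430],None,fx=4,fy=4))
print('side tip@112',onz(d,(276.3,191),112),'side base centre ~',onz(d,(180+298/3,130+325/3),4))
print('wrist cap@100',wonz(c,(319,194),100),'body base far@4',wonz(c,(319,157),4), 'shoulder',wonz(c,(319,187),78))
P=[wonz(c,p,12) for p in [(280,103),(358,103),(356,269),(283,269)]];C=sum(P)/4;a=P[3]+P[2]-P[0]-P[1];u=a/np.linalg.norm(a)
print('C',C,'bottle cell',C-8*u,'round cell',C+49*u,'round',wonz(c,(319.5,243.5),26), 'far-edge along', (wonz(c,(319,157),4)-C+8*u)@u)
"
```

```text
side tip@112 [599.59465925 -61.29408052 112.        ] side base centre ~ [598.38684527 -58.32114923   4.        ]
wrist cap@100 [595.2400134  -58.02174027 100.        ] body base far@4 [581.30507664 -49.06128355   4.        ] shoulder [594.32206235 -57.49233377  78.        ]
C [604.99310362 -64.63303213  12.        ] bottle cell [598.33295008 -60.2010625   12.        ] round cell [645.78654405 -91.77884613  12.        ] round [644.37342259 -90.69128723  26.        ] far-edge along -20.347426700741693
```

View pics/sc15.png

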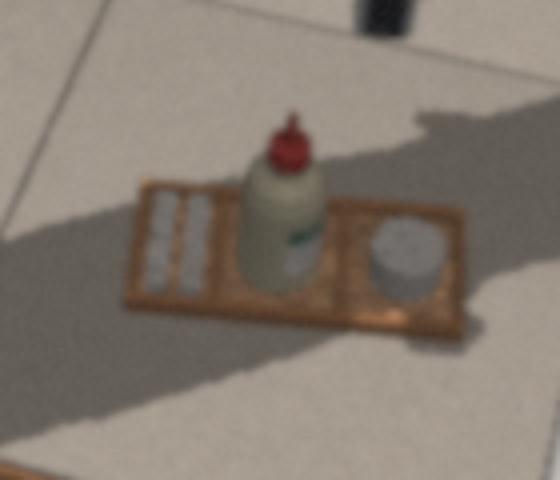

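Both parts are in their cells and upright, and the gripper is clear.

```bash
python3 -c "
from rig import ticket
print(ticket.close_job())"
```

```text
the job is handed in; nothing more can be done
None
```

I handed the job in at about 16.6 s of the 58 s allowed. The 34 mm steel round is flat in the empty end compartment. The oil bottle, placed after it, stands upright in the middle compartment.

- **Setting down:** both were lowered until the wrist force showed contact with the tray floor: TCP 15.3 mm for the round and 44.2 mm for the bottle, against about 15 and 44 expected. I then opened the gripper and lifted straight up. Every force reading I saw stayed under 6 N.
- **Last checks:** wrist, side and scene pictures show both parts upright within their compartments, the fingers clear and the two bars where they were. The round measured about 2 mm from its compartment centre. The bottle's base edge came out within about 1 mm of where a centred bottle's would be.
- **Disagreements:** the cameras differed from each other and from the arm by 2 to 5 mm. The wrist view put the bottle's cap and shoulder about 4 to 5 mm off the compartment centre, while the side view put its tip within about 2 mm. The gripper read about 2 mm less than the known diameters (31.6 for 34 mm, 37.2 for 39 mm).

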